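# Open the green-lidded storage case and put the lamp away

## Task

Lift the green lid of the grey storage case right over until it rests open on its stop by itself, then lay the yellow work lamp flat on the floor of the case, lowering it in rather than dropping it. Leave the lid open, let go of everything, and do not disturb the tape roll, jar, can, brush and bottle.

Things in the scene. Friction and masses are not known exactly. Their poses are not given: they have to be found in the camera images.
- case: Grey plastic case fixed to the table, empty, outside 170 mm (x) by 260 mm (y) by 90 mm high, walls and floor 5 mm thick. Origin: centre of its underside, on the table. z up; -x points to its front (robot's side, where the lid's handle is), +x to its hinged back edge. It stands left or right of the robot's centre line, turned up to 0.3 rad.
- lid (a joint): Hinge of the green lid: 0 = shut, grows as its front edge rises and swings back, 1.9 rad (109 deg) = on its stop, leaning back past upright. Free, lightly damped: the lid falls shut if let go before upright, and falls back to its stop by itself once past upright (1.6 rad or more). Lid about 0.25 kg.
- lid_hinge (a point): A point on the lid's hinge line, mid-length; the line runs along the case's y axis at the top of its back edge, 90.5 mm above the table. The point turns with the lid; at joint 0 its axes are the case's.
- lid_handle (a point): Middle of the lid's handle: a black round bar, 10 mm diameter, 110 mm long along the case's y axis between two uprights. With the lid shut it is 150 mm in front (-x) of the hinge line and 48 mm above it; its axis is 40 mm above the lid's top face (35 mm clear under it) and 20 mm behind the lid's front edge. Lid 170 by 260 by 8 mm. The point turns with the lid.
- lamp: Yellow bar-shaped LED work lamp with black grip and white lens, 150 mm (x, long axis) by 34 mm (y) by 30 mm high, about 0.22 kg, loose. It lies flat on a pale wooden board 12 mm thick. Origin: centre of its underside; z up.
- lamp_center (a point): Middle of the lamp, 15 mm above its underside, axes as lamp.
- tape: Bystander: amber roll of packing tape lying flat on the board next to the lamp, 90 mm outside diameter, 48 mm high. Origin: centre of its underside.
- jar: Bystander: amber jar with red cap, 64 mm diameter, 85 mm high, loose, upright, at the back of the table. Origin: centre of its underside.
- can: Bystander: steel can, 80 mm diameter, 100 mm high, loose, upright, at the back of the table. Origin: centre of its underside.
- brush: Bystander: wooden-handled brush, 190 mm long, lying at the robot's left. Its handle points to its -x.
- spray: Bystander: blue bottle with white cap, 60 mm diameter, 160 mm high, loose, upright, at the robot's right. Origin: centre of its underside.
Mind the look-alikes: they are no part of the job. There is more than one size of the lamp; the job needs the middle-sized.

How it is judged:
By the outcome, as a careful person would: the job done as asked, in the order asked, and still so for the second after the job is handed in, with the robot touching nothing.
It also fails if it takes over 64 s, if anything falls off the work surface, if the arm or the gripper's body presses on something with over 40 N, if the wrist force passes 120 N, or if a joint passes its speed limit or range.

## Robot

A 6-joint arm with a two-finger parallel gripper is mounted at the origin on the work surface. World frame = base frame: x ahead of the robot, y to its left, z up, the work surface at z = 0. Lengths are in m, angles in degrees, forces in N, time in s.
With the tool pointing down it reaches from about 0.4 to 0.825 m from the base axis. Payload 7 kg.
Tool frame: the origin (TCP) lies midway between the tips of the shut fingers; the grasp point (between the pads) lies r.pinch_z behind it (r.pinch_z is the distance from the TCP to the grasp point, in m); z points along the fingers, y is the line along which they close (so a half turn about z gives the same grasp; the last joint's range is limited). The gripper opens to 88 mm and grips with 3 to 60 N. Pads are 19 mm wide; open, the fingers measure 130 mm over their backs; the gripper's body (78 mm by 193 mm) begins 47 mm behind the grasp point.
Start: joints at [-54.483, 20.546, 0.682, 0, -70.136, -16.507], TCP at [0.22, -0.638, 0.227] pointing down, gripper open.
Joint ranges: [-176.03, 176.03], [-82.01, 121.73], [-58.28, 71.71], [-173.87, 95.51], [-174.79, -0.11], [-173.66, 173.66]. Speed limits (degrees/s): [136.94, 136.94, 172.46, 180, 180, 180].

## Interface

Orientations are given as [roll, pitch, yaw] about the fixed x, y, z axes, in that order (R = Rz(yaw) Ry(pitch) Rx(roll)).
In Python, from plant import r, optics, job gives the robot as it stands.
- The arm moves only by the shell command python3 -m crank 'ROWS' [FORCE]. ROWS is JSON, a list of rows, each an object with "xyz": the shift along the tool's x, y, z in units of 30 mm (1.0 is 30 mm), a list of three; "delta_rot": the turn, a rotation vector about the tool's x, y, z in degrees, a list of three; "claw": the closure, from 0 (fully open) to 1 (shut). A call has 1 to 20 rows; each row is the pose to reach, as a shift and turn from the pose commanded when the call began, along the tool's axes at that moment; what a row does not reach only later rows make up. A row lasts 1/8 s, in which the tool goes at most 62.5 mm and 10.7 degrees, less where a joint would pass 70% of its speed; a pose out of reach is approached as far as the arm can. A call with a gripper value outside its range is refused whole. The fingers move at their own pace and stop on an object; FORCE is the grip in N (left out, the last holds). Time passes only in rows, so rows that repeat a pose let the fingers close. It gives the time, the measured TCP pose, the force, the opening and the grip force at its end, in the units of the state.
- r.get_state(): the state, without advancing time (a new reading comes with each control period).
- optics.capture(name): name is "scene" or "top"; returns a dict with "img" (420x560x3 uint8, blue, green, red), "fovy" (degrees; the focal length in pixels is half the picture's height over the tangent of half this angle, whatever the lens; pixels are square), "cx", "cy" (the principal point, pixels), "dist" ([k1, k2, p1, p2, k3] as OpenCV has them; the pictures are not rectified), "eye" and "rotation" of the camera in the world. Camera axes: x right, y up, looking along -z (the intrinsics and any distortion apply to the point x, -y, -z); pixel columns grow to the right and rows downward; lengths in m; the calibration is good to about 2 mm. A picture is of the moment at which its call begins. There is no depth.
- job.close_job(): hands the job in; it is judged then, once.
The state is a dict: "time_s": time; "joints": joint angles; "qd": joint speeds; "joint_torque": joint torques, N m; "tcp_pos": TCP position; "eef_rot": TCP orientation; "contact_force": force on the tool from outside, world axes, zero at the start; "moment": the same for the moment, N m; "gripper_width": finger opening in m; "gripper_force": force on a finger pad.
Only numpy, scipy, OpenCV 4.12 (cv2) and the standard library are available. Lean on these libraries where they do the work, as an engineer would, in place of code of your own. Each camera call takes 0.05 s, during which the arm holds its last target. There are 200 camera calls.

## Working session

There is one attempt and no reset: what is moved stays moved. The work goes in short steps, Python scripts to look and compute and a shell command to move; the robot and the scene stay as the last step left them, time stands still between calls to the robot, and variables do not carry over. Pictures are saved under pics/ and viewed, at most 10 in all, crops included, and the job is handed in when it is done.

```bash
mkdir -p pics
cat > h.py <<'E'
import numpy as np, cv2
from scipy.spatial.transform import Rotation as R
from plant import r, optics, job
def cap(n,f=None):
    c=optics.capture(n)
    if f: cv2.imwrite('pics/'+f,c['img'])
    return c
def K(c):
    f=c['img'].shape[0]/2/np.tan(np.radians(c['fovy'])/2)
    return np.array([[f,0,c['cx']],[0,f,c['cy']],[0,0,1]])
def ray(c,uv):
    p=cv2.undistortPoints(np.array([[uv]],float),K(c),np.array(c['dist'],float))[0,0]
    return np.array(c['rotation']).reshape(3,3)@np.array([p[0],-p[1],-1])
def at(c,uv,z):
    d=ray(c,uv);e=np.array(c['eye']);return e+d*(z-e[2])/d[2]
def proj(c,P):
    q=(np.atleast_2d(P)-np.array(c['eye']))@np.array(c['rotation']).reshape(3,3)
    q=q*[1,-1,-1]
    return cv2.projectPoints(q,np.zeros(3),np.zeros(3),K(c),np.array(c['dist'],float))[0][:,0]
def rel(p,rot_target=None):
    "shift in tool units from current measured TCP to p; rotvec deg"
    s=r.get_state();T=R.from_euler('xyz',s['eef_rot'],degrees=True)
    x=T.inv().apply(np.array(p)-s['tcp_pos'])/0.03
    rv=None if rot_target is None else (T.inv()*rot_target).as_rotvec(degrees=True)
    return x.round(2),None if rv is None else rv.round(1)
E
python3 - <<'E'
from h import *
a=cap('scene','s0.png');b=cap('top','t0.png')
for c in(a,b):print(c['eye'],c['rotation'],c['fovy'],c['dist'])
print(r.get_state(),r.pinch_z)
E
```

```text
[1.09000102 0.674547   1.05174549] [ 42.96389265  -0.87814757 142.72981318] 47.63881674543612 [-0.00086504  0.          0.          0.          0.        ]
[ 0.38823181 -0.05332773  1.56823479] [  5.77706811  -0.14042255 -89.47218243] 53.28469541073619 [-0.09308017  0.          0.          0.          0.        ]
{'time_s': 0.1, 'joints': array([-5.44841894e+01,  2.05882620e+01,  6.40963639e-01, -1.78474047e-02,
       -7.01359715e+01, -1.65067041e+01]), 'qd': array([-0.03930863, -0.06348013,  0.09349623,  0.07743226, -0.06674886,
       -0.01956979]), 'joint_torque': array([-2.38915563e-03, -5.84163594e+01,  2.93747342e+01,  7.01539546e+00,
        1.01643577e-02, -4.66920676e-05]), 'tcp_pos': array([ 0.21970003, -0.63779934,  0.22572026]), 'eef_rot': array([ 1.79915394e+02, -7.57423585e-03, -1.60996964e+02]), 'contact_force': array([-0.6521718 , -0.56491972, -1.05720078]), 'moment': array([0.01019337, 0.03487219, 0.00949643]), 'gripper_force': 0.0, 'gripper_width': 0.08772305735061704} 0.0188
```

View pics/s0.png

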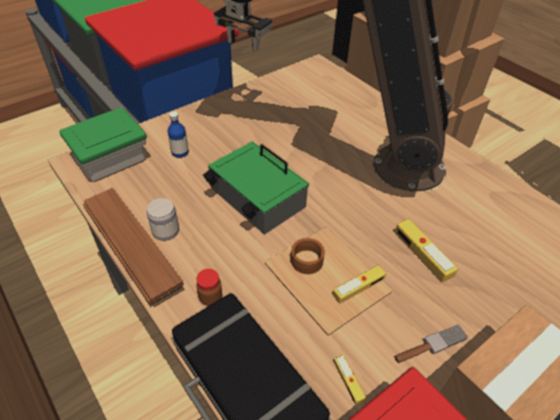

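View pics/t0.png

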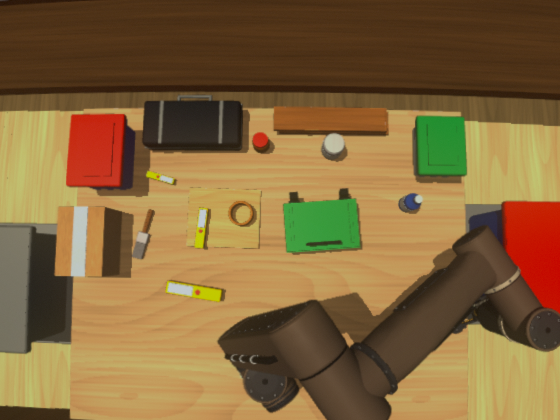

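The lamps are at top-view pixels (160,178) small, (201,227) on the board beside the tape, and (194,291) large. The green-lidded boxes are at (321,225), with hinges and a black handle at (323,243), and at (441,146), with no handle. I choose the lamp at (201,227) and the case at (321,225), and will measure and check both in one crop.

```bash
sed -i "s/np.array(c\['rotation'\]).reshape(3,3)/R.from_euler('xyz',c['rotation'],degrees=True).as_matrix()/" h.py
python3 - <<'E'
from h import *
b=cap('top');im=b['img'];hsv=cv2.cvtColor(im,cv2.COLOR_BGR2HSV)
def seg(lo,hi,box,z,n):
    x0,y0,x1,y1=box;m=np.zeros(im.shape[:2],np.uint8);m[y0:y1,x0:x1]=cv2.inRange(hsv,lo,hi)[y0:y1,x0:x1]
    m=cv2.morphologyEx(m,cv2.MORPH_CLOSE,np.ones((5,5)))
    cs=max(cv2.findContours(m,0,2)[0],key=cv2.contourArea)[:,0]
    P=np.array([at(b,p,z)[:2] for p in cs]);q=cv2.minAreaRect((P*1000).astype(np.float32))
    print(n,q); return q
seg((45,80,30),(85,255,255),(270,185,375,265),.0985,'lid')
for bx,n,z in(((190,200,214,255),'lampM',.042),((160,275,230,310),'lampL',.03),((140,165,180,190),'lampS',.02)):
    seg((20,100,60),(35,255,255),bx,z,n)
    seg((15,0,140),(40,255,255),bx,z,n+'+w')
for n,p,z in(('tape',(241,213),.06),('jar',(260,142),.085),('can',(334,144),.1),('spray',(415,200),.16),('handle a',(306,244),.1385),('handle b',(341,242),.1385)):print(n,at(b,p,z).round(3))
x=np.vstack([cv2.resize(im[175:265,180:380],None,fx=4,fy=3.3*1.2,interpolation=2)]);cv2.imwrite('pics/c1.png',x[:, :800])
E
```

```text
lid ((491.1929016113281, -186.3192138671875), (175.768798828125, 258.6132507324219), 4.608064651489258)
lampM ((494.3118896484375, 247.75714111328125), (177.18472290039062, 85.38338470458984), 1.4616055488586426)
lampM+w ((483.15240478515625, 247.502685546875), (199.48321533203125, 85.38383483886719), 1.4440836906433105)
lampL ((249.34707641601562, 273.5078430175781), (210.9791259765625, 50.4935302734375), 81.2563705444336)
lampL+w ((245.28843688964844, 270.22698974609375), (123.70552062988281, 254.7413787841797), 1.0128891468048096)
lampS ((664.4667358398438, 406.8041076660156), (136.6444091796875, 56.91055679321289), 84.55590057373047)
lampS+w ((671.5827026367188, 405.53582763671875), (92.21088409423828, 128.7865753173828), 0.37934252619743347)
tape [0.534 0.101 0.06 ]
jar [0.791 0.035 0.085]
can [ 0.782 -0.232  0.1  ]
spray [ 0.574 -0.503  0.16 ]
handle a [ 0.422 -0.131  0.139]
handle b [ 0.43  -0.25   0.139]
```

View pics/c1.png

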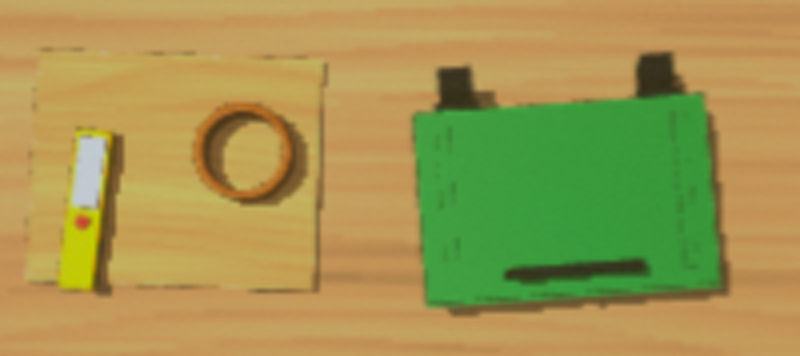

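The crop shows the yellow lamp with its red button at crop (85,210), alone on the board left of the tape. It also shows the case lid with its handle bar at crop (505–645, 270) and hinges at the back. The measured lid is 176×259 mm and the handle 119 mm long, so both match the description.

Run:
```python
from h import *
b=cap('top')
P=[at(b,(u/4+180,v/3.96+175),.042)[:2].round(4) for u,v in((76,131),(112,133),(93,290),(58,288))]
P=np.array(P);print(P,P.mean(0));d=P[[0,1]].mean(0)-P[[2,3]].mean(0);print(np.linalg.norm(d),np.degrees(np.arctan2(d[1],d[0])))
print(rel((.426,-.1905,.20),R.from_euler('xyz',[180,0,-85.7],degrees=True)))
```

```text
[[0.5521 0.2583]
 [0.5505 0.2249]
 [0.405  0.2385]
 [0.4065 0.2707]] [0.478525 0.2481  ]
0.14612940326984164 -5.103908715547884
(array([-11.36,  11.86,   0.88]), array([  0.1,   0. , -75.3]))
```

```bash
python3 -m crank '[{"xyz":[-2,2,0.3],"delta_rot":[0,0,-10],"claw":0},{"xyz":[-4,4,0.5],"delta_rot":[0,0,-20],"claw":0},{"xyz":[-5.5,5.5,0.8],"delta_rot":[0,0,-30],"claw":0},{"xyz":[-7,7,0.88],"delta_rot":[0,0,-40],"claw":0},{"xyz":[-8.5,8.5,0.88],"delta_rot":[0,0,-50],"claw":0},{"xyz":[-10,10.2,0.88],"delta_rot":[0,0,-60],"claw":0},{"xyz":[-11,11.5,0.88],"delta_rot":[0,0,-70],"claw":0},{"xyz":[-11.36,11.86,0.88],"delta_rot":[0,0,-75.3],"claw":0},{"xyz":[-11.36,11.86,0.88],"delta_rot":[0,0,-75.3],"claw":0},{"xyz":[-11.36,11.86,0.88],"delta_rot":[0,0,-75.3],"claw":0}]'
python3 - <<'E'
from h import *
a=cap('scene');cv2.imwrite('pics/s1.png',cv2.resize(a['img'][100:260,170:400],None,fx=3,fy=3))
h=np.array([.426,-.1905,.1385]);t=R.from_euler('z',4.3,degrees=True)
for y in(-.055,0,.055):print((proj(a,h+t.apply([0,y,0]))-[170,100])*3)
print(rel((.426,-.1905,.1195)))
E
```

```text
time_s: 1.45
tcp_pos: [0.4261, -0.1905, 0.2002]
eef_rot: [180.0, -0.0, -85.6]
contact_force: [-1.0, 0.2, -0.4]
gripper_width: 0.0878
gripper_force: 0.0
[[275.35585419 134.73211108]]
[[311.35709054 161.55873363]]
[[348.79651245 189.45734182]]
(array([-0.02, -0.01,  2.69]), None)
```

View pics/s1.png

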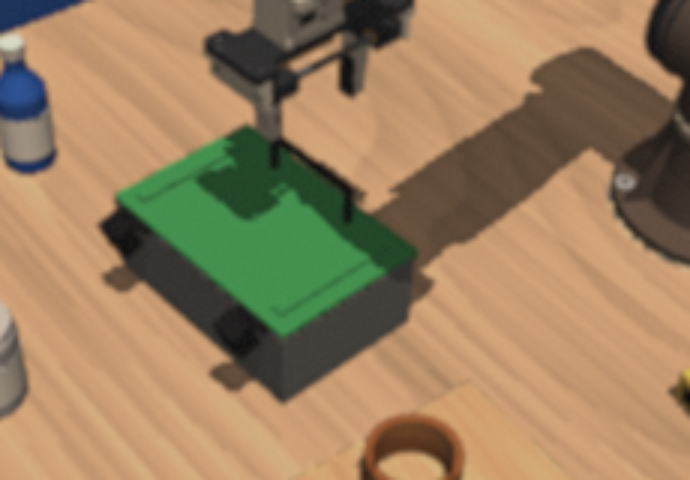

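The crop shows the gripper straddling above the handle. The bar runs from crop (275,143) to (350,188), within about 2 mm of the predicted line, so I descend and grip.

```bash
python3 -m crank '[{"xyz":[0,0,1],"delta_rot":[0,0,0],"claw":0},{"xyz":[0,0,2],"delta_rot":[0,0,0],"claw":0},{"xyz":[0,0,2.7],"delta_rot":[0,0,0],"claw":0},{"xyz":[0,0,2.7],"delta_rot":[0,0,0],"claw":0},{"xyz":[0,0,2.7],"delta_rot":[0,0,0],"claw":1},{"xyz":[0,0,2.7],"delta_rot":[0,0,0],"claw":1},{"xyz":[0,0,2.7],"delta_rot":[0,0,0],"claw":1},{"xyz":[0,0,2.7],"delta_rot":[0,0,0],"claw":1},{"xyz":[0,0,2.7],"delta_rot":[0,0,0],"claw":1},{"xyz":[0,0,2.7],"delta_rot":[0,0,0],"claw":1}]' 20
python3 - <<'E'
from h import *
s=r.get_state();print(s['contact_force'],s['tcp_pos'])
# arc plan in tool units: tool y=-case x approx, z down ; tilt about tool x
T=R.from_euler('xyz',s['eef_rot'],degrees=True)
C=R.from_euler('z',4.3,degrees=True);pz=r.pinch_z
g0=s['tcp_pos']-T.apply([0,0,pz])
for th in range(0,107,8):
    f=25*th/104
    q=C.apply(np.array([-.15,0,.048]));Q=R.from_rotvec(C.apply([0,1,0])*np.radians(th)).apply(q)
    tilt=R.from_rotvec(C.apply([0,1,0])*np.radians(f))*T
    p=g0+Q-q+tilt.apply([0,0,pz])
    print(th,p.round(3),*rel(p,tilt))
E
```

```text
time_s: 2.75
tcp_pos: [0.4262, -0.1907, 0.1192]
eef_rot: [-180.0, -0.0, -85.7]
contact_force: [-0.2, -0.8, -0.7]
gripper_width: 0.033
gripper_force: 0.0
[-0.18936388 -0.77616221 -0.74157123] [ 0.4261886 -0.1907118  0.1191968]
0 [ 0.426 -0.191  0.119] [0. 0. 0.] [0. 0. 0.]
8 [ 0.434 -0.19   0.14 ] [ 0.   -0.25 -0.68] [-1.9 -0.  -0. ]
16 [ 0.444 -0.189  0.159] [ 0.   -0.59 -1.32] [-3.8 -0.  -0. ]
24 [ 0.457 -0.188  0.176] [ 0.   -1.02 -1.9 ] [-5.8 -0.  -0. ]
32 [ 0.472 -0.187  0.192] [ 0.   -1.52 -2.41] [-7.7 -0.  -0. ]
40 [ 0.489 -0.186  0.205] [ 0.   -2.09 -2.85] [-9.6 -0.  -0. ]
48 [ 0.507 -0.185  0.215] [ 0.   -2.72 -3.2 ] [-11.5  -0.   -0. ]
56 [ 0.527 -0.183  0.223] [ 0.   -3.38 -3.46] [-13.5  -0.   -0. ]
64 [ 0.548 -0.182  0.228] [ 0.   -4.08 -3.62] [-15.4  -0.   -0. ]
72 [ 0.569 -0.18   0.23 ] [ 0.   -4.79 -3.68] [-17.3  -0.   -0. ]
80 [ 0.591 -0.178  0.228] [ 0.   -5.5  -3.64] [-19.2  -0.   -0. ]
88 [ 0.612 -0.177  0.224] [ 0.   -6.2  -3.49] [-21.2  -0.   -0. ]
96 [ 0.632 -0.175  0.217] [ 0.   -6.87 -3.26] [-23.1  -0.   -0. ]
104 [ 0.65  -0.174  0.207] [ 0.   -7.5  -2.92] [-25.  -0.  -0.]
```

```bash
python3 -m crank '[{"xyz":[0,0,0],"delta_rot":[0,0,0],"claw":1},{"xyz":[0,0,0],"delta_rot":[0,0,0],"claw":1},{"xyz":[0,0,0],"delta_rot":[0,0,0],"claw":1},{"xyz":[0,0,0],"delta_rot":[0,0,0],"claw":1},{"xyz":[0,0,0],"delta_rot":[0,0,0],"claw":1},{"xyz":[0,0,0],"delta_rot":[0,0,0],"claw":1}]' 20
```

```text
time_s: 3.5
tcp_pos: [0.4252, -0.1908, 0.119]
eef_rot: [179.9, 0.0, -85.7]
contact_force: [-4.7, 0.0, 3.9]
gripper_width: 0.0094
gripper_force: 20.0
```

```bash
python3 -m crank '[{"xyz":[0,-0.1,-0.34],"delta_rot":[-1,0,0],"claw":1},{"xyz":[0,-0.25,-0.68],"delta_rot":[-1.9,0,0],"claw":1},{"xyz":[0,-0.41,-1.0],"delta_rot":[-2.9,0,0],"claw":1},{"xyz":[0,-0.59,-1.32],"delta_rot":[-3.8,0,0],"claw":1},{"xyz":[0,-0.8,-1.61],"delta_rot":[-4.8,0,0],"claw":1},{"xyz":[0,-1.02,-1.9],"delta_rot":[-5.8,0,0],"claw":1}]'
```

```text
time_s: 4.25
tcp_pos: [0.4545, -0.1885, 0.1759]
eef_rot: [173.9, 0.0, -85.7]
contact_force: [-6.7, 0.3, 3.5]
gripper_width: 0.0089
gripper_force: 20.0
```

Run:
```python
from h import *
D={24:(-1.02,-1.9,-5.8),32:(-1.52,-2.41,-7.7),40:(-2.09,-2.85,-9.6),48:(-2.72,-3.2,-11.5),56:(-3.38,-3.46,-13.5),64:(-4.08,-3.62,-15.4),72:(-4.79,-3.68,-17.3),80:(-5.5,-3.64,-19.2),88:(-6.2,-3.49,-21.2),96:(-6.87,-3.26,-23.1),104:(-7.5,-2.92,-25)}
Q=R.from_euler('x',-5.8,degrees=True)
for k,(y,z,a) in D.items():print(k,Q.inv().apply([0,y+1.02,z+1.9]).round(2),round(a+5.8,1))
```

```text
24 [0. 0. 0.] 0.0
32 [ 0.   -0.45 -0.56] -1.9
40 [ 0.   -0.97 -1.05] -3.8
48 [ 0.   -1.56 -1.47] -5.7
56 [ 0.   -2.19 -1.79] -7.7
64 [ 0.   -2.87 -2.02] -9.6
72 [ 0.   -3.57 -2.15] -11.5
80 [ 0.   -4.28 -2.18] -13.4
88 [ 0.   -4.99 -2.11] -15.4
96 [ 0.   -5.68 -1.94] -17.3
104 [ 0.   -6.34 -1.67] -19.2
```

```bash
python3 -m crank '[{"xyz":[0,-0.22,-0.29],"delta_rot":[-1,0,0],"claw":1},{"xyz":[0,-0.45,-0.56],"delta_rot":[-1.9,0,0],"claw":1},{"xyz":[0,-0.7,-0.82],"delta_rot":[-2.9,0,0],"claw":1},{"xyz":[0,-0.97,-1.05],"delta_rot":[-3.8,0,0],"claw":1},{"xyz":[0,-1.26,-1.27],"delta_rot":[-4.8,0,0],"claw":1},{"xyz":[0,-1.56,-1.47],"delta_rot":[-5.7,0,0],"claw":1},{"xyz":[0,-1.87,-1.64],"delta_rot":[-6.7,0,0],"claw":1},{"xyz":[0,-2.19,-1.79],"delta_rot":[-7.7,0,0],"claw":1},{"xyz":[0,-2.53,-1.92],"delta_rot":[-8.6,0,0],"claw":1},{"xyz":[0,-2.87,-2.02],"delta_rot":[-9.6,0,0],"claw":1},{"xyz":[0,-3.22,-2.1],"delta_rot":[-10.5,0,0],"claw":1},{"xyz":[0,-3.57,-2.15],"delta_rot":[-11.5,0,0],"claw":1},{"xyz":[0,-3.92,-2.18],"delta_rot":[-12.5,0,0],"claw":1},{"xyz":[0,-4.28,-2.18],"delta_rot":[-13.4,0,0],"claw":1}]'
```

```text
time_s: 6.0
tcp_pos: [0.5914, -0.1779, 0.228]
eef_rot: [160.8, 0.0, -85.7]
contact_force: [-1.1, 3.9, 2.7]
gripper_width: 0.0092
gripper_force: 20.0
```

```bash
python3 -m crank '[{"xyz":[0,-0.36,-0.06],"delta_rot":[-1,0,0],"claw":1},{"xyz":[0,-0.71,-0.1],"delta_rot":[-2,0,0],"claw":1},{"xyz":[0,-1.07,-0.1],"delta_rot":[-3,0,0],"claw":1},{"xyz":[0,-1.42,-0.09],"delta_rot":[-3.9,0,0],"claw":1},{"xyz":[0,-1.77,-0.05],"delta_rot":[-4.8,0,0],"claw":1},{"xyz":[0,-2.12,0.02],"delta_rot":[-5.8,0,0],"claw":1},{"xyz":[0,-2.12,0.02],"delta_rot":[-5.8,0,0],"claw":1}]'
```

```text
time_s: 6.88
tcp_pos: [0.6518, -0.1736, 0.2055]
eef_rot: [155.0, -0.0, -85.7]
contact_force: [-0.6, 3.5, 1.2]
gripper_width: 0.0096
gripper_force: 20.0
```

```bash
python3 -m crank '[{"xyz":[0,0,0],"delta_rot":[0,0,0],"claw":0.72},{"xyz":[0,0,0],"delta_rot":[0,0,0],"claw":0.72},{"xyz":[0,0,0],"delta_rot":[0,0,0],"claw":0.72},{"xyz":[0,0,0],"delta_rot":[0,0,0],"claw":0.72},{"xyz":[0,-0.1,-0.5],"delta_rot":[0,0,0],"claw":0.72},{"xyz":[0,-0.15,-1],"delta_rot":[0,0,0],"claw":0.72},{"xyz":[0,-0.2,-2],"delta_rot":[0,0,0],"claw":0.72},{"xyz":[0,-0.2,-3.2],"delta_rot":[0,0,0],"claw":0.72},{"xyz":[0,-0.2,-3.2],"delta_rot":[0,0,0],"claw":0.72}]'
python3 - <<'E'
from h import *
a=cap('scene','s2.png');b=cap('top','t2.png');cv2.imwrite('pics/st2.png',np.hstack([a['img'][60:360,150:450],b['img'][90:390,130:430]]))
print(rel((.478,.248,.20),R.from_euler('xyz',[180,0,-5],degrees=True)))
E
```

```text
time_s: 8.0
tcp_pos: [0.6976, -0.1707, 0.2938]
eef_rot: [155.3, -0.1, -85.7]
contact_force: [-0.0, 0.4, -0.0]
gripper_width: 0.0246
gripper_force: 0.0
(array([-14.45,   4.34,   5.38]), array([ 20.7,  17.6, -79.3]))
```

View pics/st2.png

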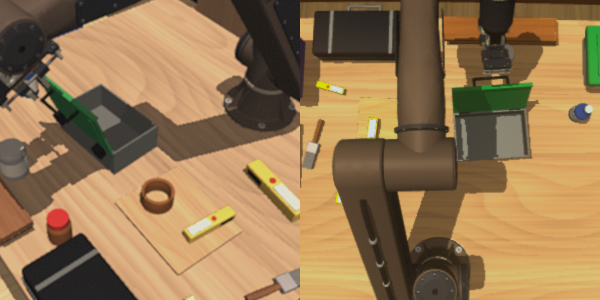

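The left half shows the lid leaning back open with the case empty, and the gripper clear of it. The right half shows the open case at (490,133), with the lamp partly behind the arm at (373,130) and untouched.

The gripper body is 193 mm wide along the closing axis. I'll grip the lamp high and lay it along the case's y axis, towards the front, so the body stays above the rim.

Run:
```python
from h import *
print(rel((.60,0,.34),R.from_euler('xyz',[180,0,-50],degrees=True)))
print(rel((.55,.12,.30),R.from_euler('xyz',[180,0,-25],degrees=True)))
print(rel((.478,.248,.20),R.from_euler('xyz',[180,0,-5],degrees=True)))
```

```text
(array([-5.9 ,  3.2 , -0.31]), array([ 24.2,   7.8, -35.1]))
(array([-10.02,   3.87,   1.48]), array([ 22.6,  13.2, -59.7]))
(array([-14.45,   4.34,   5.38]), array([ 20.7,  17.6, -79.3]))
```

```bash
python3 -m crank '[{"xyz":[-0.5,0.2,-1],"delta_rot":[5,1.5,-7],"claw":0.4},{"xyz":[-2,1,-1],"delta_rot":[10,3,-14],"claw":0.2},{"xyz":[-4,2.1,-0.7],"delta_rot":[17,5,-23],"claw":0},{"xyz":[-5.9,3.2,-0.31],"delta_rot":[24.2,7.8,-35.1],"claw":0},{"xyz":[-8,3.5,0.5],"delta_rot":[23.5,10.5,-47],"claw":0},{"xyz":[-10,3.87,1.48],"delta_rot":[22.6,13.2,-59.7],"claw":0},{"xyz":[-12,4.1,3.2],"delta_rot":[21.7,15.4,-69.5],"claw":0},{"xyz":[-13.5,4.3,4.5],"delta_rot":[20.7,17.6,-79.3],"claw":0},{"xyz":[-14.45,4.34,5.38],"delta_rot":[20.7,17.6,-79.3],"claw":0},{"xyz":[-14.45,4.34,5.38],"delta_rot":[20.7,17.6,-79.3],"claw":0},{"xyz":[-14.45,4.34,5.38],"delta_rot":[20.7,17.6,-79.3],"claw":0},{"xyz":[-14.45,4.34,5.38],"delta_rot":[20.7,17.6,-79.3],"claw":0},{"xyz":[-14.45,4.34,5.38],"delta_rot":[20.7,17.6,-79.3],"claw":0}]'
python3 - <<'E'
from h import *
a=cap('scene');cv2.imwrite('pics/s3.png',cv2.resize(a['img'][200:340,240:420],None,fx=4,fy=4))
t=R.from_euler('z',-5.1,degrees=True)
for p in((-.075,-.017),(.075,-.017),(.075,.017),(-.075,.017)):print(((proj(a,np.array([.478,.248,.042])+t.apply([*p,0]))-[240,200])*4).round())
print(rel((.478,.248,.033),R.from_euler('xyz',[180,0,-5.1],degrees=True)))
E
```

```text
time_s: 9.72
tcp_pos: [0.4787, 0.2472, 0.2007]
eef_rot: [-180.0, -0.1, -5.1]
contact_force: [0.1, 0.5, -0.7]
gripper_width: 0.0878
gripper_force: 0.0
[[551. 251.]]
[[370. 350.]]
[[402. 389.]]
[[585. 286.]]
(array([-0.03, -0.02,  5.59]), array([-0. , -0.1, -0. ]))
```

View pics/s3.png

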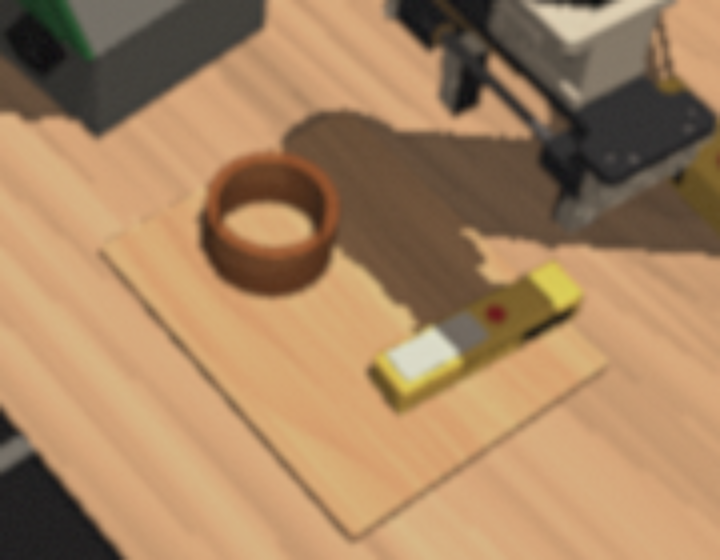

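The crop shows the lamp's top face from crop (372,368) to (582,292), about 10 zoomed pixels (a few mm) off the prediction and well within the 88 mm opening. I descend and grip.

```bash
python3 -m crank '[{"xyz":[0.05,-0.05,1.5],"delta_rot":[0,0,0],"claw":0},{"xyz":[0.05,-0.05,3.2],"delta_rot":[0,0,0],"claw":0},{"xyz":[0.05,-0.05,4.6],"delta_rot":[0,0,0],"claw":0},{"xyz":[0.05,-0.05,5.3],"delta_rot":[0,0,0],"claw":0},{"xyz":[0.05,-0.05,5.59],"delta_rot":[0,0,0],"claw":0},{"xyz":[0.05,-0.05,5.59],"delta_rot":[0,0,0],"claw":0},{"xyz":[0.05,-0.05,5.59],"delta_rot":[0,0,0],"claw":1},{"xyz":[0.05,-0.05,5.59],"delta_rot":[0,0,0],"claw":1},{"xyz":[0.05,-0.05,5.59],"delta_rot":[0,0,0],"claw":1},{"xyz":[0.05,-0.05,5.59],"delta_rot":[0,0,0],"claw":1},{"xyz":[0.05,-0.05,5.59],"delta_rot":[0,0,0],"claw":1},{"xyz":[0.05,-0.05,5.59],"delta_rot":[0,0,0],"claw":1},{"xyz":[0.05,-0.05,5.59],"delta_rot":[0,0,0],"claw":1},{"xyz":[0.05,-0.05,5.59],"delta_rot":[0,0,0],"claw":1}]' 25
```

```text
time_s: 11.52
tcp_pos: [0.4798, 0.2494, 0.0323]
eef_rot: [-180.0, -0.0, -5.0]
contact_force: [-0.5, 1.8, -0.4]
gripper_width: 0.0335
gripper_force: 25.0
```

```bash
python3 -m crank '[{"xyz":[0,0,-0.3],"delta_rot":[0,0,0],"claw":1},{"xyz":[0,0,-1],"delta_rot":[0,0,0],"claw":1},{"xyz":[0,0,-2.2],"delta_rot":[0,0,0],"claw":1},{"xyz":[0,0,-3.6],"delta_rot":[0,0,0],"claw":1},{"xyz":[0,0,-5],"delta_rot":[0,0,0],"claw":1},{"xyz":[0,0,-5.6],"delta_rot":[0,0,0],"claw":1},{"xyz":[0,0,-5.6],"delta_rot":[0,0,0],"claw":1}]'
python3 - <<'E'
from h import *
print(rel((.466,-.188,.20),R.from_euler('xyz',[180,0,-85.7],degrees=True)))
E
```

```text
time_s: 12.4
tcp_pos: [0.4798, 0.2494, 0.2018]
eef_rot: [-179.9, -0.1, -5.0]
contact_force: [0.2, -0.1, -4.2]
gripper_width: 0.0336
gripper_force: 25.0
(array([ 0.82, 14.57,  0.03]), array([-0.2, -0. , 80.7]))
```

```bash
python3 -m crank '[{"xyz":[0,0.5,0],"delta_rot":[0,0,4],"claw":1},{"xyz":[0,1.5,0],"delta_rot":[0,0,10],"claw":1},{"xyz":[0,2.8,0],"delta_rot":[0,0,17],"claw":1},{"xyz":[0,4.2,0],"delta_rot":[0,0,24],"claw":1},{"xyz":[0.1,5.6,0],"delta_rot":[0,0,32],"claw":1},{"xyz":[0.2,7,0],"delta_rot":[0,0,40],"claw":1},{"xyz":[0.3,8.5,0],"delta_rot":[0,0,48],"claw":1},{"xyz":[0.4,10,0],"delta_rot":[0,0,56],"claw":1},{"xyz":[0.6,11.5,0],"delta_rot":[0,0,64],"claw":1},{"xyz":[0.7,12.8,0],"delta_rot":[0,0,71],"claw":1},{"xyz":[0.8,13.8,0],"delta_rot":[0,0,77],"claw":1},{"xyz":[0.82,14.4,0],"delta_rot":[0,0,80.7],"claw":1},{"xyz":[0.82,14.57,0],"delta_rot":[0,0,80.7],"claw":1},{"xyz":[0.82,14.57,0],"delta_rot":[0,0,80.7],"claw":1},{"xyz":[0.82,14.57,0],"delta_rot":[0,0,80.7],"claw":1}]'
python3 - <<'E'
from h import *
a=cap('scene');cv2.imwrite('pics/s4.png',cv2.resize(a['img'][60:240,160:360],None,fx=3.3,fy=3.3))
print(rel((.466,-.188,.0253)))
E
```

```text
time_s: 14.28
tcp_pos: [0.4658, -0.1877, 0.2001]
eef_rot: [180.0, -0.0, -85.6]
contact_force: [-0.6, 1.1, -2.4]
gripper_width: 0.0338
gripper_force: 25.0
(array([ 0.01, -0.  ,  5.83]), None)
```

View pics/s4.png

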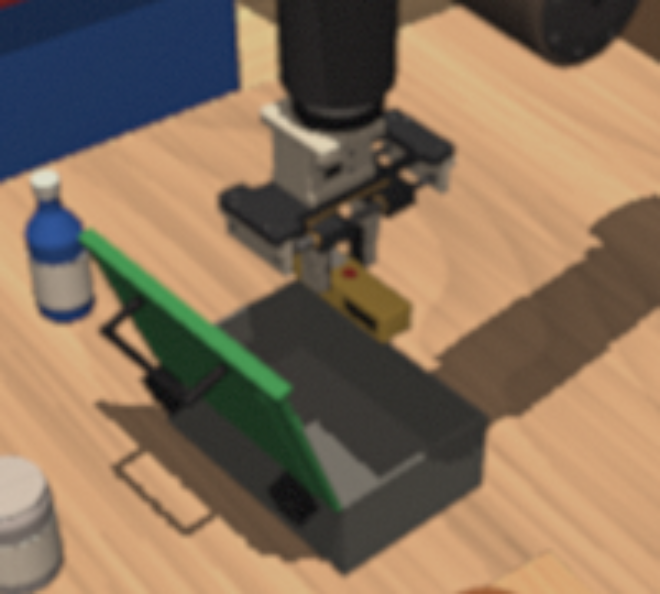

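The lamp is held level over the case at crop (360,300), parallel to its long side, and the lid is resting open. I lower it, slowly at the end.

```bash
python3 -m crank '[{"xyz":[0,0,1],"delta_rot":[0,0,0],"claw":1},{"xyz":[0,0,2.2],"delta_rot":[0,0,0],"claw":1},{"xyz":[0,0,3.4],"delta_rot":[0,0,0],"claw":1},{"xyz":[0,0,4.4],"delta_rot":[0,0,0],"claw":1},{"xyz":[0,0,5.1],"delta_rot":[0,0,0],"claw":1},{"xyz":[0,0,5.4],"delta_rot":[0,0,0],"claw":1},{"xyz":[0,0,5.55],"delta_rot":[0,0,0],"claw":1},{"xyz":[0,0,5.65],"delta_rot":[0,0,0],"claw":1},{"xyz":[0,0,5.7],"delta_rot":[0,0,0],"claw":1},{"xyz":[0,0,5.7],"delta_rot":[0,0,0],"claw":1}]'
```

```text
time_s: 15.58
tcp_pos: [0.4661, -0.1884, 0.0297]
eef_rot: [-180.0, -0.0, -85.7]
contact_force: [0.8, -0.4, -3.8]
gripper_width: 0.0336
gripper_force: 25.0
```

```bash
python3 -m crank '[{"xyz":[0,0,0.05],"delta_rot":[0,0,0],"claw":1},{"xyz":[0,0,0.09],"delta_rot":[0,0,0],"claw":1},{"xyz":[0,0,0.12],"delta_rot":[0,0,0],"claw":1},{"xyz":[0,0,0.12],"delta_rot":[0,0,0],"claw":1}]'
```

```text
time_s: 16.08
tcp_pos: [0.4659, -0.1884, 0.0257]
eef_rot: [180.0, -0.0, -85.7]
contact_force: [0.9, -0.0, -2.3]
gripper_width: 0.0335
gripper_force: 25.0
```

```bash
python3 -m crank '[{"xyz":[0,0,0.02],"delta_rot":[0,0,0],"claw":1},{"xyz":[0,0,0.03],"delta_rot":[0,0,0],"claw":1},{"xyz":[0,0,0.03],"delta_rot":[0,0,0],"claw":1}]'
```

```text
time_s: 16.45
tcp_pos: [0.466, -0.1884, 0.0253]
eef_rot: [-180.0, -0.0, -85.7]
contact_force: [-2.7, 1.6, 5.7]
gripper_width: 0.0332
gripper_force: 25.0
```

Contact comes at exactly the expected height. I release partway, retreat upward, then move aside.

```bash
python3 -m crank '[{"xyz":[0,0,0],"delta_rot":[0,0,0],"claw":0.45},{"xyz":[0,0,0],"delta_rot":[0,0,0],"claw":0.45},{"xyz":[0,0,0],"delta_rot":[0,0,0],"claw":0.45},{"xyz":[0,0,0],"delta_rot":[0,0,0],"claw":0.45},{"xyz":[0,0,-0.5],"delta_rot":[0,0,0],"claw":0.45},{"xyz":[0,0,-1.5],"delta_rot":[0,0,0],"claw":0.45},{"xyz":[0,0,-3],"delta_rot":[0,0,0],"claw":0.45},{"xyz":[0,0,-4.5],"delta_rot":[0,0,0],"claw":0.45},{"xyz":[0,0,-6],"delta_rot":[0,0,0],"claw":0.45},{"xyz":[0,0,-7.5],"delta_rot":[0,0,0],"claw":0.45},{"xyz":[0,1,-8],"delta_rot":[0,0,0],"claw":0.45},{"xyz":[0,1,-8],"delta_rot":[0,0,0],"claw":0.45}]'
python3 - <<'E'
from h import *
a=cap('scene');b=cap('top');cv2.imwrite('pics/st5.png',np.hstack([cv2.resize(a['img'][80:360,150:420],None,fx=1.9,fy=1.9)[:, :500],cv2.resize(b['img'][100:366,130:430],(300,532))]))
E
```

```text
time_s: 17.95
tcp_pos: [0.4351, -0.1907, 0.2664]
eef_rot: [-179.8, -0.0, -85.7]
contact_force: [0.9, -0.0, -1.1]
gripper_width: 0.0481
gripper_force: 0.0
```

View pics/st5.png

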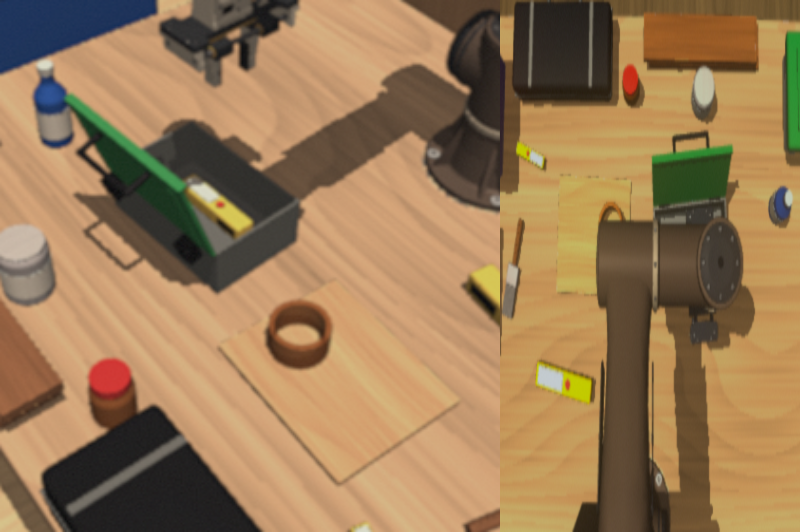

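The lamp lies flat on the case floor at (220,208), the lid is open on its stop, and the tape, jar, can, brush and bottle are undisturbed. The gripper is clear, so I hand the job in.

```bash
python3 -c "
from plant import job;print(job.close_job())"
```

```text
the job is handed in; nothing more can be done
None
```

The job is handed in at about 18 s on the robot's clock: the lid rests open on its stop, the middle-sized lamp lies flat on the case floor, the gripper is clear of everything, and the bystanders look unmoved in the last pictures (the judge gave no verdict).

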